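# Hold a ceramic sample slide flush on a sloped shade reader

### The arm

A 6-joint arm with a two-finger parallel gripper is mounted at the origin on the work surface. World frame = base frame: x ahead of the robot, y to its left, z up, the work surface at z = 0. Lengths are in m, angles in degrees, forces in N, time in s.
With the tool pointing down it reaches from about 0.25 to 0.775 m from the base axis. Payload 4 kg.
Tool frame: the origin (TCP) lies at the very end of the fingers, on their centre line; the grasp point (between the pads) lies 19 mm behind it (arm.grip_depth is the distance from the TCP to the grasp point, in m); z points along the fingers, y is the line along which they close (so a half turn about z gives the same grasp; the last joint's range is limited). The gripper opens to 85 mm and grips with 20 to 120 N. Pads are 22 mm wide; open, the fingers measure 114 mm over their backs; the gripper's body (76 mm by 85 mm) begins 54 mm behind the grasp point. The pads swing forward as they close: fully open they stand 13 mm farther back than shut.
Start: joints at [59.639, 4.996, 78.535, -0, 96.463, -5.907], TCP at [0.228, 0.501, 0.231] pointing down, gripper open.
Joint ranges: [-177.83, 177.83], [-43.37, 116.18], [15.69, 146.23], [-61.86, 241.86], [9.47, 152.12], [-147.06, 147.06]. Speed limits (degrees/s): [159.86, 159.86, 180, 180, 180, 180].

### API

Orientations are given as a 3x3 rotation matrix whose columns are the frame's x, y, z axes.
In Python, from rig import arm gives the robot as it stands.
- The arm moves only by the tool servo_tool, never from a script. Its argument "series" is a list of rows, each an object with "turn": the turn, a rotation vector about the tool's x, y, z in rad, a list of three; "dp": the shift along the tool's x, y, z in mm, a list of three; "hand": the finger opening in mm, from 0 to 85.4. A call has exactly 10 rows; each row is the pose to reach, as a shift and turn from the pose commanded when the call began, along the tool's axes at that moment; what a row does not reach only later rows make up. A row lasts 1/8 s, in which the tool goes at most 62.5 mm and 10.7 degrees, less where a joint would pass 70% of its speed; a pose out of reach is approached as far as the arm can. A call with a gripper value outside its range is refused whole. The fingers move at their own pace and stop on an object; "grip_force" is the grip in N (left out, the last holds). Time passes only in rows, so rows that repeat a pose let the fingers close, or fill a call up. It gives the time, the measured TCP pose, the force, the opening and the grip force at its end, in the units of the state.
- arm.observe(): the state, without advancing time (a new reading comes with each control period).
- arm.read_camera(name): name is "scene" or "top" or "wrist"; returns a dict with "frame" (384x512x3 uint8, blue, green, red), "z_map" (384x512 float32, m along the optical axis (not along the pixel's ray), 0 where there is no reading), "fovy" (degrees; the focal length in pixels is half the picture's height over the tangent of half this angle, whatever the lens; pixels are square), "cx", "cy" (the principal point, pixels), "D" ([k1, k2, p1, p2, k3] as OpenCV has them; the pictures are not rectified), "rvec" (rotation vector, rad) and "tvec" (3), from world to camera coordinates, as OpenCV has them. Camera axes: x right, y down, z forward; pixel columns grow to the right and rows downward; lengths in m; the calibration is good to about 2 mm. A picture is of the moment at which its call begins.
- arm.sign_off(): hands the job in; it is judged then, once.
The state is a dict: "clock": time; "joints": joint angles; "dq": joint speeds; "joint_efforts": joint torques, N m; "position": TCP position; "orientation": TCP orientation; "ft_force": force on the tool from outside, world axes, zero at the start; "torque": the same for the moment, N m; "opening": finger opening in m; "gripper_force": force on a finger pad.
Only numpy, scipy, OpenCV 4.12 (cv2) and the standard library are available. Lean on these libraries where they do the work, as an engineer would, in place of code of your own. Each camera call takes 0.05 s, during which the arm holds its last target. There are 200 camera calls.

### The job

Pick up the rectangular ceramic sample slide by its upright grip and bring it to the shade reader: tilt it to the slope of the reader's metal stage and lay it flush on the stage, centred, with its long sides running up and down the slope like the stage's. Press gently until the sprung stage has gone about half way in (5 mm of its 10 mm travel; do not ram it against its stop) and finish while still gripping the slide and holding it there for the reading. Do not force the reader's head to another tilt, and leave the round sample, bottle, jar and plaster model where they are.

Things in the scene. Friction and masses are not known exactly. Their poses are not given: they have to be found in the camera images.
- slide: Sample slide, loose, about 90 g: flat plate 60 x 44 x 7 mm (white ceramic, thin aluminium on top) with an upright aluminium grip block mid-top, 26 mm (x) by 14 mm (y), rising from 7 to 47 mm above the underside. Origin: centre of the flat underside; x along the 60 mm sides, z up the grip. Starts flat on the bench, grip up. Either half turn about z will do.
- stage_face (a point): Centre of the top face of the reader's sprung stage, an aluminium plate 80 x 60 x 8 mm with a flush 24 mm glass window. z points square out of the face; x (80 mm) runs up the slope, y (60 mm) is level. Slope 6 to 23 degrees, different each time; low edge nearer the robot. Moves with the stage; unpressed it is 24 mm square off the tilt axis, which is 96 mm above the bench.
- stage (a joint): How far the sprung stage is pressed in along its own z axis, m: 0 = out (as at the start), 0.010 = against the stop. The spring starts at about 1.8 N and adds 0.6 N per mm, about 4.8 N at 5 mm.
- head: The reader's tilting head, a grey plastic plate 94 x 74 mm that carries the stage above it and is clamped stiffly between two brackets (it gives only to a great force, a moment of about 8 N m). Origin on the tilt axis, 24 mm straight below the middle of the unpressed stage face; axes parallel to those of stage_face.
- head_edge (a point): Middle of the low edge of the head's grey plate (not of the stage).
- reader: The shade reader's fixed white base, 160 mm (x) x 130 mm (y) x 44 mm high, with two grey brackets to 108 mm high at 48 mm either side that hold the head's tilt axis (along y). Origin: centre of the underside; its x axis points to the high side of the slope, away from the robot.
- disc: Bystander: a round ceramic and aluminium sample, 44 mm across, 25 mm high with its pin. Origin at the centre of the underside.
- dropper: Bystander: a white dropper bottle, 38 mm across, about 85 mm high. Origin at the centre of the underside.
- jar: Bystander: a low glass jar with a white cap, 48 mm across, about 42 mm high. Origin at the centre of the underside.
- model: Bystander: a plaster model of a dental arch with teeth, 62 x 66 mm, 29 mm high. Origin at the centre of the underside.
Mind the look-alikes: they are no part of the job. What is shaped like the slide but orange or yellow is not meant.

How it is judged (in metres and radians):
On the way:
1. the slide is gripped by its grip and lifted clear of the bench, before it touches the reader (contact force between the fingers and slide above 3 N and z of the grasp point in the frame of slide between 0.01 and 0.052 m and x of the grasp point in the frame of slide between -0.02 and 0.02 m and y of the grasp point in the frame of slide between -0.012 and 0.012 m and height (world z) of slide above 0.03 m and contact force between slide and reader below 0.05 N), for 0.2 s.
At the end, for the whole second after the job is handed in: Slide still gripped round its grip block and flush on the stage: faces within 2.9 degrees, touching (over 2 N), centred within 9 mm each way, long sides along the stage's within 8 degrees, stage pressed in 3 to 8 mm, at rest, through the last second (contact force between the fingers and slide above 3 N and z of the grasp point in the frame of slide between 0.01 and 0.052 m and x of the grasp point in the frame of slide between -0.02 and 0.02 m and y of the grasp point in the frame of slide between -0.012 and 0.012 m and angle between the z axis of slide and the z axis of stage_face, either way round below 0.05 rad and angle between the x axis of slide and the x axis of stage_face, either way round below 0.14 rad and x of slide in the frame of stage_face between -0.009 and 0.009 m and y of slide in the frame of stage_face between -0.009 and 0.009 m and z of slide in the frame of stage_face between -0.003 and 0.003 m and value of joint stage between 0.003 and 0.008 m and contact force between slide and head above 2 N and linear speed of slide below 0.01 m/s); the arm keeps its last pose, push and grip.
It fails at once if the slide is rammed onto the reader (over 20 N) (contact force between slide and reader above 20 N).
It fails at once if the head is forced to another tilt (its edge moves over 3 mm) (distance of head_edge from where it was at the start of the episode above 0.003 m).
It fails at once if a bystander is moved over 20 mm or tipped (distance of any of disc, dropper, jar, model from where it was at the start of the episode above 0.02 m or angle between any of disc, dropper, jar, model's own z axis and vertical above 0.3 rad).
It also fails if it takes over 51 s, if anything falls off the work surface, if the arm or the gripper's body presses on something with over 40 N, if the wrist force passes 120 N, or if a joint passes its speed limit or range.

## Working session

There is one attempt and no reset: what is moved stays moved. The work goes in short steps, Python scripts to look and compute and a tool call to move; the robot and the scene stay as the last step left them, time stands still between calls to the robot, and variables do not carry over. Pictures are saved under pics/ and viewed, at most 10 in all, crops included, and the job is handed in when it is done.

Besides the shell and the picture viewer there is one more tool, called after ">>>" in YAML: its name, and indented under it one key for each argument. servo_tool: Moves the arm, as the interface text tells. Its arguments: {"type":"object","properties":{"series":{"type":"array","items":{"type":"object","properties":{"turn":{"type":"array","items":{"type":"number"}},"dp":{"type":"array","items":{"type":"number"}},"hand":{"type":"number"}}}},"grip_force":{"type":"number"}},"required":["series"]}

```bash
mkdir -p pics; cat > h.py <<'E'
import numpy as np, cv2
from rig import arm
def cam(n):
    c=arm.read_camera(n); h=c["frame"].shape[0]
    f=h/2/np.tan(np.radians(c["fovy"])/2)
    c["K"]=np.array([[f,0,c["cx"]],[0,f,c["cy"]],[0,0,1.]]); c["R"]=cv2.Rodrigues(np.array(c["rvec"],float))[0]
    c["t"]=np.array(c["tvec"],float).ravel(); c["D"]=np.array(c["D"],float); return c
def cloud(c):
    h,w=c["z_map"].shape; u,v=np.meshgrid(np.arange(w),np.arange(h))
    p=cv2.undistortPoints(np.stack([u,v],-1).reshape(-1,1,2).astype(np.float64),c["K"],c["D"]).reshape(h,w,2)
    z=c["z_map"][...,None].astype(float); P=np.concatenate([p*z,z],-1)
    P=(P-c["t"])@c["R"]; P[c["z_map"]<=0]=np.nan; return P
E
python3 - <<'E'
from h import *
ims=[]
for n in("scene","top"):
    c=cam(n); ims.append(c["frame"]); np.savez(n,P=cloud(c),f=c["frame"]); print(n,c["fovy"],-c["R"].T@c["t"])
    cv2.imwrite(f"pics/{n}.png",cv2.resize(c["frame"],(768,576)))
print(arm.observe())
E
```

```text
scene 52.61000055547294 [0.96500015 0.205201   0.65472965]
top 47.31843763716205 [ 0.43923331 -0.03247035  1.01697559]
{'clock': 0.1, 'joints': array([ 5.96387339e+01,  5.03429423e+00,  7.86168102e+01,  6.19246983e-04,
        9.64637881e+01, -5.90720103e+00]), 'dq': array([-0.02929967, -0.19766861, -0.22054136, -0.04200419, -0.04489514,
        0.02303358]), 'joint_efforts': array([ 2.07855264e-03, -3.53013110e+01, -3.14219320e+01, -1.54352338e-04,
        7.92780396e-03,  1.65245417e-08]), 'position': array([0.2274486 , 0.50026412, 0.2302553 ]), 'orientation': array([[-9.10293833e-01,  4.13961461e-01, -1.02282165e-03],
       [ 4.13962668e-01,  9.10292225e-01, -1.72481392e-03],
       [ 2.17060104e-04, -1.99349746e-03, -9.99997989e-01]]), 'ft_force': array([ 0.18360441,  1.12845614, -0.34439202]), 'torque': array([0.05746167, 0.02319689, 0.03005805]), 'gripper_force': 0.0, 'opening': 0.08533096828598138}
```

View pics/scene.png

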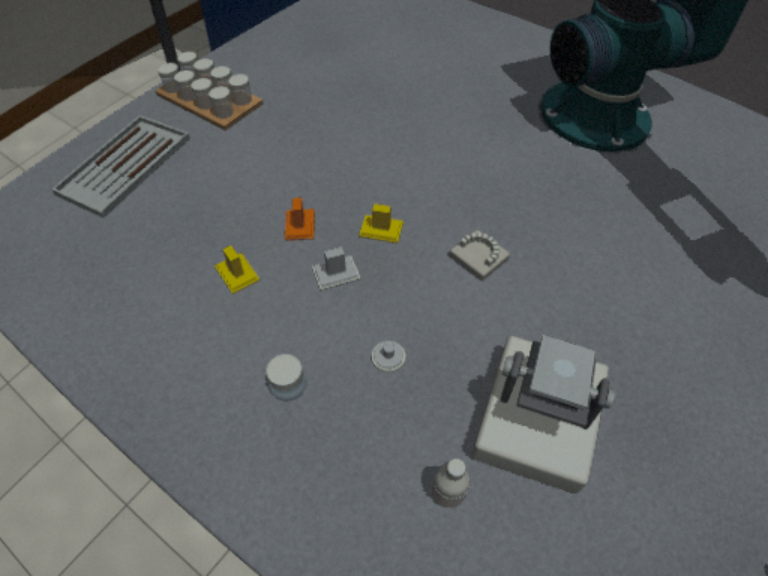

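View pics/top.png

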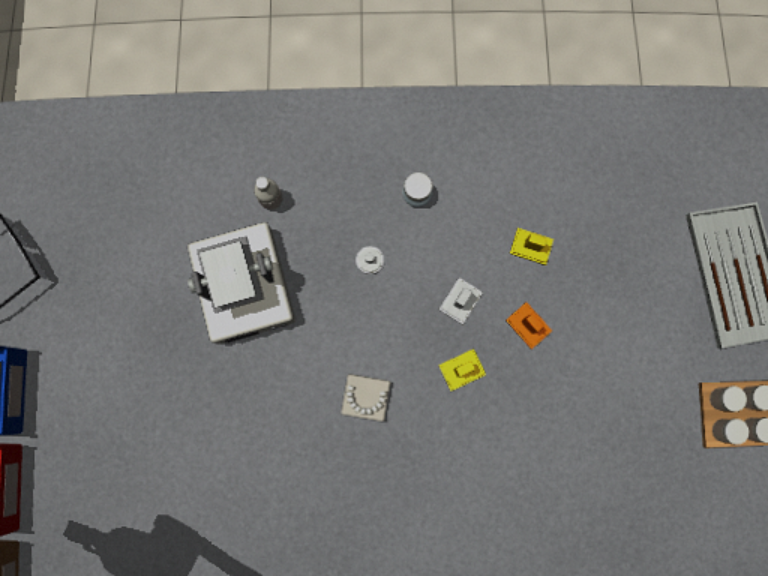

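The scene holds four candidates for the slide, given as top-view pixels in the 768-wide picture:
- (461,299): white and aluminium
- (532,245): yellow
- (462,370): yellow
- (529,325): orange

Only the one at (461,299) fits "white ceramic, aluminium". The reader is at (240,280), with its stage at (228,273). I'll confirm with a crop and measure.

```bash
python3 - <<'E'
from h import *
T=np.load("top.npz");S=np.load("scene.npz")
a=cv2.resize(T["f"][170:230,270:350],(400,300),interpolation=cv2.INTER_CUBIC)
b=cv2.resize(S["f"][150:210,184:264],(400,300),interpolation=cv2.INTER_CUBIC)
cv2.imwrite("pics/crop.png",np.hstack([a,b]))
hsv=lambda f:cv2.cvtColor(f,cv2.COLOR_BGR2HSV)
for nm,D,(u,v) in(("top",T,(307,199)),("scene",S,(224,179))):
    P=D["P"];f=D["f"]
    m=np.zeros(f.shape[:2],bool);m[v-28:v+28,u-28:u+28]=1
    g=f.astype(int);m&=(g.max(-1)-g.min(-1)<40)
    z=P[...,2]
    pl=m&(z>.003)&(z<.014)&(g.max(-1)>140); gr=m&(z>.038)&(z<.06)
    lab=cv2.connectedComponentsWithStats(((m&(z>.003)&(z<.06)).astype(np.uint8)))
    for k,mm in(("plate",pl),("grip",gr)):
        q=P[mm]
        if len(q)<5: print(nm,k,len(q));continue
        print(nm,k,len(q),q.mean(0).round(4),cv2.minAreaRect((q[:,:2]*1000).astype(np.float32)))
for nm,D,(u,v) in(("top",T,(152,182)),("scene",S,(375,248))):
    P=D["P"];m=np.zeros(P.shape[:2],bool);m[v-45:v+45,u-45:u+45]=1
    q=P[v-6:v+7,u-6:u+7].reshape(-1,3);q=q[~np.isnan(q[:,0])]
    c=np.median(q,0);n=np.linalg.svd(q-q.mean(0))[2][2]
    for _ in range(6):
        mm=m&(abs((P-c)@n)<.0025)&(np.linalg.norm(P-c,axis=-1)<.06)
        q=P[mm];c=q.mean(0);n=np.linalg.svd(q-c,full_matrices=False)[2][2];n*=np.sign(n[2])
    k=cv2.connectedComponentsWithStats(mm.astype(np.uint8));i=1+k[2][1:,4].argmax();q=P[k[1]==i]
    x=np.array([n[2],0,0])*0
    d=-n[:2]/np.linalg.norm(n[:2]);y=np.array([-d[1],d[0],0]);x=np.cross(y,n)
    r=cv2.minAreaRect((np.stack([(q-c)@x,(q-c)@y],1)*1000).astype(np.float32))
    cen=c+x*r[0][0]/1e3+y*r[0][1]/1e3
    print(nm,"stage",len(q),"tilt",np.degrees(np.arccos(n[2])),"yaw",np.degrees(np.arctan2(d[1],d[0])),"c",cen.round(4),r,"n",n.round(4))
# reader base yaw from top
for nm,D,(u,v) in(("top",T,(160,187)),("scene",S,(365,275))):
    P=D["P"];m=np.zeros(P.shape[:2],bool);m[max(v-60,0):v+60,u-60:u+60]=1
    q=P[m&(abs(P[...,2]-.044)<.004)];print(nm,"base",len(q),cv2.minAreaRect((q[:,:2]*1000).astype(np.float32)))
E
```

```text
top plate 273 [ 0.5845 -0.1451  0.0063] ((585.4590454101562, -149.2632598876953), (43.532562255859375, 58.35129165649414), 55.66171646118164)
top grip 77 [ 0.5846 -0.1486  0.0462] ((585.12744140625, -148.8760528564453), (13.666494369506836, 25.970613479614258), 55.19720458984375)
scene plate 148 [ 0.5861 -0.1469  0.0056] ((585.0101928710938, -151.59902954101562), (35.70527267456055, 57.6212272644043), 53.94209671020508)
scene grip 96 [ 0.5872 -0.1489  0.0441] ((586.1578979492188, -149.36642456054688), (15.7211332321167, 26.055299758911133), 57.5200080871582)
top stage 978 tilt 10.05273494009901 yaw 16.655951335544785 c [0.6113 0.1887 0.1193] ((-0.0235443115234375, 0.08702278137207031), (61.574893951416016, 80.6279525756836), 88.58741760253906) n [-0.1672 -0.05    0.9846]
scene stage 1438 tilt 10.015605407263891 yaw 15.883232649009015 c [0.6113 0.1882 0.1188] ((-2.7154197692871094, 0.10957717895507812), (59.600059509277344, 82.71883392333984), 89.8265609741211) n [-0.1673 -0.0476  0.9848]
top base 1993 ((638.7888793945312, 180.75279235839844), (201.50318908691406, 159.35150146484375), 14.903648376464844)
scene base 3321 ((645.2283325195312, 196.98609924316406), (219.9214324951172, 129.27822875976562), 15.201028823852539)
```

View pics/crop.png

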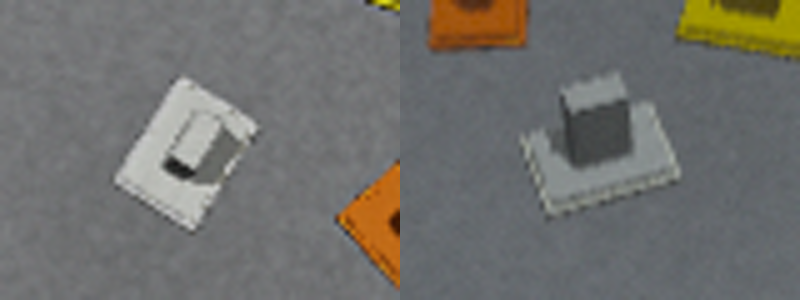

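The crop shows the white plate with its grey upright grip at about (187,152) left and (595,120) right, so this is the slide. It lies at (0.585, -0.149) with its long axis at 145.6°. The grip top reads 46 mm against 47 given. The stage slopes 10.0° at yaw 15.3°, centre (0.611, 0.1885, 0.119), against 0.1196 expected.

```bash
cat >> h.py <<'E'
from scipy.spatial.transform import Rotation as Ro
def Rt(yaw,tilt=0):  # tool z = minus plane normal, tool x along yaw; plane rises toward (yaw+180)
    a=np.radians(yaw); x=np.array([np.cos(a),np.sin(a),0]); z=np.array([0,0,-1.]); y=np.cross(z,x)
    return Ro.from_rotvec(y*np.radians(tilt)).as_matrix()@np.stack([x,y,z],1)
def go(p,R):
    s=arm.observe(); R0=np.array(s["orientation"]); p=np.array(p)
    print("t",s["clock"],"pos",s["position"].round(4),"open",s["opening"].round(4),"F",s["ft_force"].round(1))
    print("dp",(R0.T@(p-s["position"])*1000).round(1),"turn",Ro.from_matrix(R0.T@R).as_rotvec().round(4))
E
python3 - <<'E'
from h import *
R=Rt(195.3,10); print(R.round(3))  # col2 should be -n
go([.585,-.149,.15],Rt(145.6))
E
```

```text
[[-0.95  -0.264 -0.167]
 [-0.26   0.965 -0.046]
 [ 0.174 -0.    -0.985]]Traceback (most recent call last):
  File "<stdin>", line 3, in <module>
  File "h.py", line 19, in go
    print("t",s["clock"],"pos",s["position"].round(4),"open",s["opening"].round(4),"F",s["ft_force"].round(1))
                                                             ^^^^^^^^^^^^^^^^^^
AttributeError: 'float' object has no attribute 'round'
```

```bash
sed -i 's/s\["opening"\].round(4)/round(s["opening"],4)/; s/y\*np.radians(tilt)/-y*np.radians(tilt)/' h.py
python3 - <<'E'
from h import *
print(Rt(195.3,10).round(3)) 
go([.585,-.149,.15],Rt(145.6))
E
```

```text
[[-0.95  -0.264  0.167]
 [-0.26   0.965  0.046]
 [-0.174  0.    -0.985]]
t 0.1 pos [0.2274 0.5003 0.2303] open 0.0853 F [ 0.2  1.1 -0.3]
dp [-594.3 -442.8   81. ] turn [-0.002  -0.      0.1736]
```

>>> servo_tool:
  series:
    - {"dp":[-40,-30,5],"turn":[0,0,0.05],"hand":50}
    - {"dp":[-90,-66,12],"turn":[0,0,0.1],"hand":50}
    - {"dp":[-140,-103,19],"turn":[0,0,0.17],"hand":50}
    - {"dp":[-190,-140,26],"turn":[-0.002,0,0.174],"hand":50}
    - {"dp":[-240,-178,33],"turn":[-0.002,0,0.174],"hand":50}
    - {"dp":[-290,-215,40],"turn":[-0.002,0,0.174],"hand":50}
    - {"dp":[-340,-252,47],"turn":[-0.002,0,0.174],"hand":50}
    - {"dp":[-390,-290,54],"turn":[-0.002,0,0.174],"hand":50}
    - {"dp":[-440,-328,60],"turn":[-0.002,0,0.174],"hand":50}
    - {"dp":[-480,-358,66],"turn":[-0.002,0,0.174],"hand":50}
  grip_force: 40

```text
clock: 1.35
position: [0.5169, -0.0262, 0.1646]
orientation: [[-0.824, 0.566, 0.0], [0.566, 0.824, 0.002], [0.001, 0.002, -1.0]]
ft_force: [0.4, 1.2, -0.2]
opening: 0.0501
gripper_force: 0.0
```

```bash
python3 -c "
from h import *
go([.585,-.149,.15],Rt(145.6))"
```

```text
t 1.35 pos [ 0.5169 -0.0262  0.1646] open 0.0501 F [ 0.4  1.2 -0.2]
dp [-125.7  -62.7   14.4] turn [ 0.0019 -0.0007 -0.0017]
```

>>> servo_tool:
  series:
    - {"dp":[-40,-20,5],"turn":[0,0,0],"hand":50}
    - {"dp":[-80,-40,10],"turn":[0,0,0],"hand":50}
    - {"dp":[-110,-55,14],"turn":[0,0,0],"hand":50}
    - {"dp":[-126,-63,14],"turn":[0,0,0],"hand":50}
    - {"dp":[-126,-63,14],"turn":[0,0,0],"hand":50}
    - {"dp":[-126,-63,14],"turn":[0,0,0],"hand":50}
    - {"dp":[-126,-63,14],"turn":[0,0,0],"hand":50}
    - {"dp":[-126,-63,14],"turn":[0,0,0],"hand":50}
    - {"dp":[-126,-63,14],"turn":[0,0,0],"hand":50}
    - {"dp":[-126,-63,14],"turn":[0,0,0],"hand":50}

```text
clock: 2.6
position: [0.5847, -0.1469, 0.1513]
orientation: [[-0.825, 0.565, 0.001], [0.565, 0.825, 0.002], [0.0, 0.002, -1.0]]
ft_force: [-0.4, -0.8, -0.0]
opening: 0.0495
gripper_force: 0.0
```

```bash
python3 - <<'E'
from h import *
c=cam("wrist");P=cloud(c);cv2.imwrite("pics/w1.png",c["frame"])
z=P[...,2];g=c["frame"].astype(int);m=(g.max(-1)-g.min(-1)<40)&(np.hypot(P[...,0]-.585,P[...,1]+.149)<.05)
for k,a,b in(("plate",.004,.012),("grip",.04,.054)):
    q=P[m&(z>a)&(z<b)]
    if len(q)>5: print(k,len(q),q.mean(0).round(4),cv2.minAreaRect((q[:,:2]*1000).astype(np.float32)))
go([.585,-.149,.013],Rt(145.6))
E
```

```text
plate 2036 [ 0.5827 -0.148   0.0067] ((586.0770263671875, -150.62887573242188), (43.722755432128906, 59.71897888183594), 56.19862747192383)
grip 583 [ 0.5849 -0.1498  0.0466] ((585.5297241210938, -150.46533203125), (13.609567642211914, 25.642696380615234), 55.56880187988281)
t 2.65 pos [ 0.5847 -0.147   0.1512] open 0.0501 F [ 0.2  0.7 -0.4]
dp [ -1.4  -1.8 138.2] turn [ 0.0021 -0.0001 -0.0003]
```

View pics/w1.png

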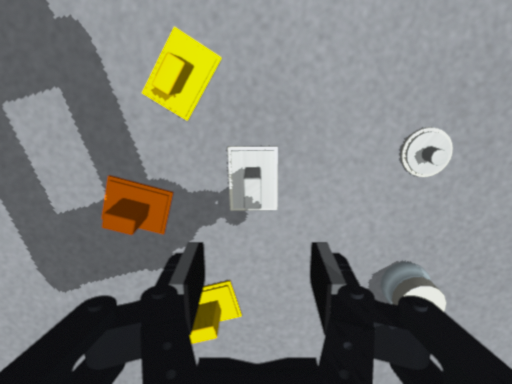

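The wrist view shows the slide at (253,178), square to the fingers. Its measured centre is (0.5855, -0.150). Descending.

>>> servo_tool:
  series:
    - {"dp":[-1,-1,25],"turn":[0.002,0,0],"hand":50}
    - {"dp":[-2.4,-2,55],"turn":[0.002,0,0],"hand":50}
    - {"dp":[-2.4,-2,85],"turn":[0.002,0,0],"hand":50}
    - {"dp":[-2.4,-2,110],"turn":[0.002,0,0],"hand":50}
    - {"dp":[-2.4,-2,126],"turn":[0.002,0,0],"hand":50}
    - {"dp":[-2.4,-2,134],"turn":[0.002,0,0],"hand":50}
    - {"dp":[-2.4,-2,138],"turn":[0.002,0,0],"hand":50}
    - {"dp":[-2.4,-2,138],"turn":[0.002,0,0],"hand":50}
    - {"dp":[-2.4,-2,138],"turn":[0.002,0,0],"hand":30}
    - {"dp":[-2.4,-2,138],"turn":[0.002,0,0],"hand":25}

```text
clock: 3.9
position: [0.5862, -0.15, 0.0139]
orientation: [[-0.825, 0.565, 0.001], [0.565, 0.825, -0.0], [-0.001, 0.0, -1.0]]
ft_force: [0.0, 0.7, -0.1]
opening: 0.0249
gripper_force: 0.0
```

>>> servo_tool:
  series:
    - {"dp":[0,0,0],"turn":[0,0,0],"hand":20}
    - {"dp":[0,0,0],"turn":[0,0,0],"hand":8}
    - {"dp":[0,0,0],"turn":[0,0,0],"hand":5}
    - {"dp":[0,0,0],"turn":[0,0,0],"hand":5}
    - {"dp":[0,0,0],"turn":[0,0,0],"hand":5}
    - {"dp":[0,0,0],"turn":[0,0,0],"hand":5}
    - {"dp":[0,0,0],"turn":[0,0,0],"hand":5}
    - {"dp":[0,0,0],"turn":[0,0,0],"hand":5}
    - {"dp":[0,0,0],"turn":[0,0,0],"hand":5}
    - {"dp":[0,0,0],"turn":[0,0,0],"hand":5}
  grip_force: 40

```text
clock: 5.15
position: [0.586, -0.15, 0.0135]
orientation: [[-0.825, 0.565, 0.001], [0.565, 0.825, -0.0], [-0.001, 0.0, -1.0]]
ft_force: [0.1, 0.7, 3.3]
opening: 0.0133
gripper_force: 39.7
```

```bash
python3 -c "
from h import *
go([.5855,-.150,.013],Rt(145.6))"
```

```text
t 5.15 pos [ 0.586  -0.15    0.0135] open 0.0133 F [0.1 0.7 3.3]
dp [ 0.4 -0.3  0.5] turn [ 0.0003  0.0006 -0.0004]
```

>>> servo_tool:
  series:
    - {"dp":[0,0,-6],"turn":[0,0,0],"hand":5}
    - {"dp":[0,0,-16],"turn":[0,0,0],"hand":5}
    - {"dp":[0,0,-31],"turn":[0,0,0],"hand":5}
    - {"dp":[0,0,-51],"turn":[0,0,0],"hand":5}
    - {"dp":[0,0,-76],"turn":[0,0,0],"hand":5}
    - {"dp":[0,0,-101],"turn":[0,0,0],"hand":5}
    - {"dp":[0,0,-126],"turn":[0,0,0],"hand":5}
    - {"dp":[0,0,-146],"turn":[0,0,0],"hand":5}
    - {"dp":[0,0,-156],"turn":[0,0,0],"hand":5}
    - {"dp":[0,0,-160],"turn":[0,0,0],"hand":5}
  grip_force: 60

```text
clock: 6.4
position: [0.5859, -0.1499, 0.174]
orientation: [[-0.825, 0.565, 0.001], [0.565, 0.825, -0.0], [-0.001, 0.0, -1.0]]
ft_force: [-0.1, -0.5, -1.0]
opening: 0.0131
gripper_force: 58.3
```

```bash
python3 - <<'E'
from h import *
R=Rt(195.3,10); n=-np.array([.1673,.0458,-.985]); R[:,2]
R=Rt(195.3,-10) if Rt(195.3,-10)[2,2]<0 and np.allclose(-Rt(195.3,-10)[:,2],n,atol=.01) else Rt(195.3,10)
print((-R[:,2]).round(3))
n=-R[:,2]; go(np.array([.6113,.1885,.1193])+n*(.0135+.05),R)
E
```

```text
[-0.167 -0.046  0.985]
t 6.4 pos [ 0.5859 -0.1499  0.174 ] open 0.0131 F [-0.1 -0.5 -1. ]
dp [177.5 285.1  -7.9] turn [-0.0757 -0.1625 -0.8655]
```

>>> servo_tool:
  series:
    - {"dp":[7,11,-2],"turn":[-0.003,-0.0065,-0.035],"hand":5}
    - {"dp":[23,37,-4],"turn":[-0.01,-0.021,-0.113],"hand":5}
    - {"dp":[44,71,-6],"turn":[-0.019,-0.041,-0.216],"hand":5}
    - {"dp":[67,108,-8],"turn":[-0.029,-0.062,-0.329],"hand":5}
    - {"dp":[92,148,-8],"turn":[-0.039,-0.0845,-0.45],"hand":5}
    - {"dp":[117,188,-8],"turn":[-0.05,-0.107,-0.571],"hand":5}
    - {"dp":[140,225,-8],"turn":[-0.06,-0.128,-0.684],"hand":5}
    - {"dp":[160,257,-8],"turn":[-0.068,-0.146,-0.779],"hand":5}
    - {"dp":[172,276,-8],"turn":[-0.0735,-0.158,-0.84],"hand":5}
    - {"dp":[177.5,285,-8],"turn":[-0.0757,-0.1625,-0.8655],"hand":5}

```text
clock: 7.65
position: [0.5998, 0.1867, 0.1805]
orientation: [[-0.95, -0.266, 0.165], [-0.262, 0.964, 0.046], [-0.172, 0.0, -0.985]]
ft_force: [0.0, -0.8, -1.2]
opening: 0.0131
gripper_force: 58.4
```

```bash
python3 - <<'E'
from h import *
R=Rt(195.3,10);n=-R[:,2]
go(np.array([.6113,.1885,.1193])+n*(.0135+.05),R)
ims=[]
for nm in("scene","top","wrist"):
    c=cam(nm);np.savez(nm+"2",P=cloud(c),f=c["frame"])
    ims.append(c["frame"])
s=arm.observe();t=s["position"]
uv=lambda c,p:cv2.projectPoints(np.array([p]),np.array(c["rvec"]),c["t"],c["K"],c["D"])[0].ravel()
a=cv2.resize(ims[0][200:290,315:435],(400,300));b=cv2.resize(ims[2],(400,300))
cv2.imwrite("pics/a.png",np.hstack([a,b]))
for nm in("scene","top","wrist"):
    P=np.load(nm+"2.npz")["P"]; L=(P-t)@s["orientation"]; L[...,2]+=0  # tool frame, mm
    for k,lo,hi in(("plate-top",.003,.0105),("below",.0115,.030),("stage",.055,.072)):
        q=L[(L[...,2]>lo)&(L[...,2]<hi)&(abs(L[...,0])<.05)&(abs(L[...,1])<.045)]
        if len(q)>20:
            A=np.c_[q[:,:2],np.ones(len(q))];w=np.linalg.lstsq(A,q[:,2],rcond=None)[0]
            print(nm,k,len(q),(q.mean(0)*1e3).round(1),"slopes deg",np.degrees(w[:2]).round(2),"z0",(w[2]*1e3).round(2),cv2.minAreaRect((q[:,:2]*1e3).astype(np.float32)))
E
```

```text
t 7.65 pos [0.5998 0.1867 0.1805] open 0.0131 F [ 0.  -0.8 -1.2]
dp [-0.7 -1.3 -1.3] turn [ 0.0007 -0.0021  0.0024]
scene plate-top 414 [-13.5   0.5   8.1] slopes deg [-0.16  0.21] z0 8.11 ((-1.3133544921875, 2.263591766357422), (59.94694900512695, 44.13645935058594), 0.03454647213220596)
scene below 93 [-20.8   0.2  12.7] slopes deg [-1.4 -0.8] z0 12.2 ((-3.571897506713867, 1.9803924560546875), (56.8321533203125, 45.19585037231445), 0.46248430013656616)
scene stage 1269 [-12.2  -1.8  63.5] slopes deg [-1.31 -0.72] z0 63.23 ((-0.3918914794921875, 0.22191810607910156), (59.877899169921875, 82.57939147949219), 89.80459594726562)
top plate-top 125 [12.5 -7.5  7.7] slopes deg [-0.4 -1.6] z0 7.53 ((1.058065414428711, -11.430305480957031), (63.637596130371094, 25.19894790649414), 17.647682189941406)
top stage 331 [ 13.2 -12.1  62.9] slopes deg [ 0.14 -0.  ] z0 62.92 ((-0.6899566650390625, -3.9497814178466797), (80.59693908691406, 52.313026428222656), 0.13634416460990906)
wrist plate-top 4071 [16.9  1.5  7.6] slopes deg [ 2.51 -0.04] z0 6.83 ((12.84825325012207, 1.579782485961914), (32.54523849487305, 43.8376350402832), 0.06332389265298843)
wrist below 89 [28.4  2.8 12.2] slopes deg [ 2.61 -0.11] z0 10.95 ((27.271587371826172, 1.551675796508789), (3.11487078666687, 43.576438903808594), 0.06716008484363556)
wrist stage 4106 [25.3 -1.2 62.6] slopes deg [ 1.25 -0.08] z0 62.03 ((2.9107131958007812, 0.05819511413574219), (72.906005859375, 60.103172302246094), 0.17756658792495728)
```

View pics/a.png

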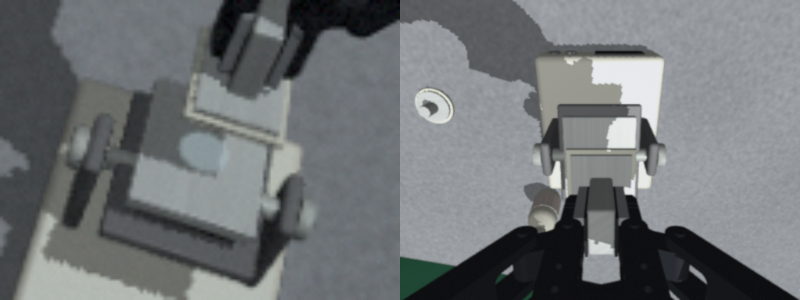

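Left (scene): the slide is held level to the stage, up-slope of the stage window at (205,150). Right (wrist): the plate is at (600,165) over the stage at (598,130), parallel to it. Next is a cleaner check of the tilt.

```bash
python3 - <<'E'
from h import *
s=arm.observe();t=s["position"]
for nm in("scene","wrist","top"):
    P=np.load(nm+"2.npz")["P"];L=(P-t)@s["orientation"]
    for k,z0,ax,ay in(("plate",.0072,.027,.019),("stage",.063,.037,.027)):
        b=(abs(L[...,0])<ax)&(abs(L[...,1])<ay)
        if k=="plate": b&=(abs(L[...,1])>.0)&((abs(L[...,0])>.016)|(abs(L[...,1])>.03))
        w=np.array([0,0,z0])
        for tol in(.004,.003,.002,.0015,.0015,.0015):
            q=L[b&(abs(L[...,2]-(L[...,:2]@w[:2]+w[2]))<tol)]
            if len(q)<30:break
            w=np.linalg.lstsq(np.c_[q[:,:2],np.ones(len(q))],q[:,2],rcond=None)[0]
        if len(q)>=30: print(nm,k,len(q),"slope deg",np.degrees(w[:2]).round(2),"z0",(w[2]*1e3).round(2),"span",np.ptp(q,0).round(3),"std",(q[:,2]-q[:,:2]@w[:2]-w[2]).std().round(5))
E
```

```text
scene plate 139 slope deg [ 0.55 -0.2 ] z0 8.29 span [0.052 0.038 0.003] std 0.00068
scene stage 863 slope deg [ 0.22 -0.41] z0 63.11 span [0.074 0.054 0.003] std 0.00071
wrist plate 1493 slope deg [ 1.38 -0.09] z0 6.4 span [0.011 0.037 0.003] std 0.0006
wrist stage 3014 slope deg [-0.01  0.02] z0 62.39 span [0.024 0.054 0.003] std 0.00059
top plate 37 slope deg [-0.13 -8.32] z0 6.87 span [0.052 0.028 0.005] std 0.00073
top stage 151 slope deg [ 0.3  -0.94] z0 62.52 span [0.074 0.048 0.003] std 0.00081
```

>>> servo_tool:
  series:
    - {"dp":[0,-0.5,3],"turn":[0,0,0],"hand":5}
    - {"dp":[0.5,-1,8],"turn":[0,-0.002,0.002],"hand":5}
    - {"dp":[0.5,-1.7,15],"turn":[0,-0.002,0.002],"hand":5}
    - {"dp":[0.5,-1.7,22],"turn":[0,-0.002,0.002],"hand":5}
    - {"dp":[0.5,-1.7,29],"turn":[0,-0.002,0.002],"hand":5}
    - {"dp":[0.5,-1.7,35],"turn":[0,-0.002,0.002],"hand":5}
    - {"dp":[0.5,-1.7,40],"turn":[0,-0.002,0.002],"hand":5}
    - {"dp":[0.5,-1.7,43],"turn":[0,-0.002,0.002],"hand":5}
    - {"dp":[0.5,-1.7,44],"turn":[0,-0.002,0.002],"hand":5}
    - {"dp":[0.5,-1.7,44],"turn":[0,-0.002,0.002],"hand":5}

```text
clock: 9.05
position: [0.6079, 0.1859, 0.1379]
orientation: [[-0.95, -0.262, 0.169], [-0.258, 0.965, 0.047], [-0.175, 0.001, -0.985]]
ft_force: [0.3, 0.7, -0.6]
opening: 0.0132
gripper_force: 58.4
```

```bash
python3 - <<'E'
from h import *
import time
R=Rt(195.3,10);n=-R[:,2]
go(np.array([.6113,.1885,.1193])+n*.0135,R)
s=arm.observe();t=s["position"];print("F tool",(s["orientation"].T@s["ft_force"]).round(2))
ims=[]
for nm in("scene","wrist"):
    c=cam(nm);P=cloud(c);ims.append(c["frame"]);L=(P-t)@s["orientation"]
    for k,lo,hi in(("plate",.004,.0105),("stage",.0165,.0215)):
        m=(L[...,2]>lo)&(L[...,2]<hi)&(abs(L[...,0])<.05)&(abs(L[...,1])<.036);q=L[m]
        if len(q)>20: print(nm,k,len(q),"z",(np.median(q[:,2])*1e3).round(2),"x",(np.percentile(q[:,0],[.5,99.5])*1e3).round(1),"y",(np.percentile(q[:,1],[.5,99.5])*1e3).round(1))
a=cv2.resize(ims[0][200:290,315:435],(400,300));b=cv2.resize(ims[1][120:300,180:340],(400,300))
cv2.imwrite("pics/b.png",np.hstack([a,b]))
E
```

```text
t 9.05 pos [0.6079 0.1859 0.1379] open 0.0132 F [ 0.3  0.7 -0.6]
dp [-0.7  1.6  5.6] turn [ 0.0005  0.0014 -0.0021]
F tool [-0.37  0.56  0.69]
scene plate 382 z 7.84 x [-31.3  24.8] y [-20.6  21.5]
scene stage 574 z 19.58 x [-41.2  38.4] y [-28.5  31.2]
wrist plate 4124 z 6.9 x [-1.3 28.7] y [-21.   22.4]
wrist stage 4778 z 18.77 x [-22.4  39.2] y [-28.5  31.1]
```

View pics/b.png

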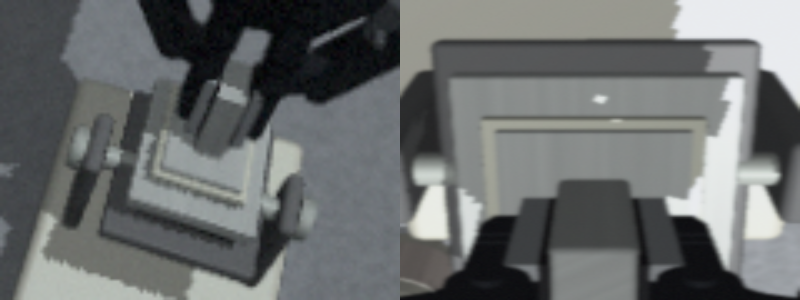

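Left: the plate is just above the stage at (205,160). Right: the plate is centred between the stage edges at (450–740), square to them. Offsets are below 1 mm and the gap is about 4.8 mm. Creeping down.

>>> servo_tool:
  series:
    - {"dp":[0,0.6,1],"turn":[0,0,0],"hand":5}
    - {"dp":[0,0.6,2],"turn":[0,0,0],"hand":5}
    - {"dp":[0,0.6,3],"turn":[0,0,0],"hand":5}
    - {"dp":[0,0.6,4],"turn":[0,0,0],"hand":5}
    - {"dp":[0,0.6,5],"turn":[0,0,0],"hand":5}
    - {"dp":[0,0.6,6],"turn":[0,0,0],"hand":5}
    - {"dp":[0,0.6,7],"turn":[0,0,0],"hand":5}
    - {"dp":[0,0.6,8],"turn":[0,0,0],"hand":5}
    - {"dp":[0,0.6,8],"turn":[0,0,0],"hand":5}
    - {"dp":[0,0.6,8],"turn":[0,0,0],"hand":5}

```text
clock: 10.4
position: [0.6089, 0.1868, 0.1301]
orientation: [[-0.95, -0.262, 0.169], [-0.258, 0.965, 0.047], [-0.175, 0.001, -0.985]]
ft_force: [-0.8, -0.7, 1.7]
opening: 0.0132
gripper_force: 58.8
```

```bash
cat > chk.py <<'E'
from h import *
R=Rt(195.3,10);n=-R[:,2]
go(np.array([.6113,.1885,.1193])+n*.0135,R)
f=[];imgs={}
for i in range(6):
    for nm in("scene","wrist"): imgs[nm]=cam(nm)
    s=arm.observe();f.append(s["orientation"].T@s["ft_force"])
t=s["position"];print("F tool",np.mean(f,0).round(2),np.std(f,0).round(2), "grip",s["gripper_force"])
for nm,c in imgs.items():
    P=cloud(c);L=(P-t)@s["orientation"]
    for k,lo,hi in(("plate",.004,.0102),("stage",.0115,.0165),("head",.0165,.035)):
        m=(L[...,2]>lo)&(L[...,2]<hi)&(abs(L[...,0])<.05)&(abs(L[...,1])<.036);q=L[m]
        if len(q)>20: print(nm,k,len(q),"z",(np.median(q[:,2])*1e3).round(2),"x",(np.percentile(q[:,0],[.5,99.5])*1e3).round(1),"y",(np.percentile(q[:,1],[.5,99.5])*1e3).round(1))
a=cv2.resize(imgs["scene"]["frame"][200:290,315:435],(400,300));b=cv2.resize(imgs["wrist"]["frame"][120:300,180:340],(400,300))
cv2.imwrite("pics/c.png",np.hstack([a,b]))
E
python3 chk.py
```

```text
t 10.4 pos [0.6089 0.1868 0.1301] open 0.0132 F [-0.8 -0.7  1.7]
dp [-0.8  1.  -2.4] turn [ 0.0005  0.0012 -0.0022]
F tool [ 1.48 -0.26 -2.27] [0.88 0.34 0.5 ] grip 58.81548464298248
scene plate 349 z 7.69 x [-30.6  24.5] y [-20.4  21.5]
scene stage 574 z 14.45 x [-41.2  38.9] y [-29.   30.4]
scene head 739 z 31.32 x [-48.4  44.8] y [-35.9  35.8]
wrist plate 3958 z 6.98 x [-1.2 28.8] y [-21.   22.3]
wrist stage 4943 z 13.75 x [-21.5  39.1] y [-29.1  30.4]
wrist head 3976 z 30.66 x [-35.5  46.1] y [-35.9  35.9]
```

Force rose by about 3 N, and the stage-to-TCP distance shrank 5.1 mm over an 8 mm move, so the stage is pressed in about 2.5–2.9 mm. About 2.5 mm more.

>>> servo_tool:
  series:
    - {"dp":[0,0,0.5],"turn":[0,0,0],"hand":5}
    - {"dp":[0,0,1],"turn":[0,0,0],"hand":5}
    - {"dp":[0,0,1.5],"turn":[0,0,0],"hand":5}
    - {"dp":[0,0,2],"turn":[0,0,0],"hand":5}
    - {"dp":[0,0,2.5],"turn":[0,0,0],"hand":5}
    - {"dp":[0,0,2.5],"turn":[0,0,0],"hand":5}
    - {"dp":[0,0,2.5],"turn":[0,0,0],"hand":5}
    - {"dp":[0,0,2.5],"turn":[0,0,0],"hand":5}
    - {"dp":[0,0,2.5],"turn":[0,0,0],"hand":5}
    - {"dp":[0,0,2.5],"turn":[0,0,0],"hand":5}

```text
clock: 12.25
position: [0.6094, 0.1869, 0.1275]
orientation: [[-0.95, -0.262, 0.168], [-0.258, 0.965, 0.047], [-0.175, 0.001, -0.985]]
ft_force: [-2.3, -0.3, 3.6]
opening: 0.0133
gripper_force: 59.0
```

```bash
python3 chk.py
```

```text
t 12.25 pos [0.6094 0.1869 0.1275] open 0.0133 F [-2.3 -0.3  3.6]
dp [-0.8  1.1 -5.1] turn [ 0.0005  0.0012 -0.0022]
F tool [ 1.87 -0.08 -3.66] [0.57 0.6  0.37] grip 59.027259349823
scene plate 344 z 7.67 x [-31.   22.8] y [-20.5  21.1]
scene stage 569 z 14.38 x [-41.3  39.4] y [-29.1  30.4]
scene head 742 z 28.87 x [-48.2  44.1] y [-35.9  35.9]
wrist plate 3982 z 6.96 x [-1.4 28.9] y [-21.   22.3]
wrist stage 4932 z 13.75 x [-21.2  39.1] y [-29.1  30.4]
wrist head 4236 z 28.17 x [-34.3  46.1] y [-35.8  35.9]
```

View pics/c.png

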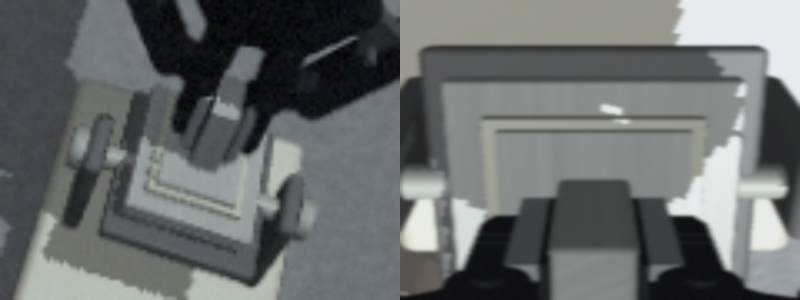

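The picture shows the plate lying flush and parallel on the stage, centred with an even border on each side. The stage has gone in a further 2.5 mm, which makes about 5 mm, with a push of about 4.5 N.

```bash
python3 -c "
from rig import arm
print(arm.sign_off())"
```

```text
the job is handed in; nothing more can be done
None
```

I handed the job in with the slide still gripped, flush and centred on the stage to within about 1 mm, and the stage pressed in about 5 mm; the judge's verdict was not shown.

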